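# Index the can-sealing turntable to the green mark

## Task

The can on the small turntable is to get its seal strip at the green position: push the turntable's black tab sideways with a fingertip or the outside of the fingers until the tab's white line stands over the middle of the green mark, then leave it. Do not pinch the tab, keep the robot off the can on the turntable, which must ride round standing in its ring, and leave the other can, the seal pad and the stamp beside it as they are.

Things in the scene. Friction and masses are not known exactly. Their poses are not given: they have to be found in the camera images.
- index_base: fixed grey D-shaped base board of the turntable, 10 mm thick. Its origin is on the turntable's vertical axis, at table level. In its frame the board reaches from x = -100 mm to x = +55 mm and y = -102 to +102 mm; its -x side faces roughly to the robot. On it turns an aluminium disc, 98 mm across, top 26 mm above the table, with a low black ring (83 mm across, top 32 mm above the table)
- turntable (a joint): turn of the turntable about the vertical axis through the base board's origin, rad, counterclockwise from above positive. At 0 the tab points along the base board's -x axis; at value q it points to the board's yaw + pi + q. Range -1.95 to 1.95 between hard stops; no detents: stiff with friction (about 2 N at the tab), stays where it is left
- pointer (a point): point on the middle line of the turntable's tab, 85 mm from the turntable's axis, 38 mm above the table; it turns with the tab. The tab is an upright black fin, 12 mm thick, that sticks out radially from 49 to 101 mm from the axis, from 20 to 56 mm above the table, with a white line along its top edge
- mark_green: green round mark, 26 mm across, 3 mm high, fixed on the base board; origin at the centre of its underside, 10 mm above the table, 85 mm from the turntable's axis. The four marks sit at 45 and 85 degrees either side of the board's -x axis, which colour sits where changes
- mark_yellow: yellow round mark, 26 mm across, 3 mm high, fixed on the base board; origin at the centre of its underside, 10 mm above the table, 85 mm from the turntable's axis. The four marks sit at 45 and 85 degrees either side of the board's -x axis, which colour sits where changes
- mark_blue: blue round mark, 26 mm across, 3 mm high, fixed on the base board; origin at the centre of its underside, 10 mm above the table, 85 mm from the turntable's axis. The four marks sit at 45 and 85 degrees either side of the board's -x axis, which colour sits where changes
- mark_red: red round mark, 26 mm across, 3 mm high, fixed on the base board; origin at the centre of its underside, 10 mm above the table, 85 mm from the turntable's axis. The four marks sit at 45 and 85 degrees either side of the board's -x axis, which colour sits where changes
- turn_can_mid (a point): centre (half-way up) of the clear can of brown nuts with white lid, 70 mm across, 45 mm high, that stands loose in the ring on the turntable's axis, 26 to 71 mm above the table; z is its upright axis
- spare_can: loose clear can of brown nuts with white lid, 70 mm across, 45 mm high, on the table to the left; origin at the centre of its underside. Fixed stacks of such cans, up to 370 mm high, stand on the left of and behind the board
- seal_pad: loose pad of paper seal strips, 25 x 42 x 11 mm, on the table to the left of the board; origin at the centre of its underside
- date_stamp: loose wooden hand stamp, 27 x 48 x 62 mm, standing on the table behind the board to the right; origin at the centre of its underside. A fixed label machine with a reel up to 245 mm high stands between it and the robot, to the right of the board
- turn_can: the same can on the turntable; origin at the centre of its underside, 26 mm above the table
Not all that is in view belongs to the job. What is shaped like the turn_can but orange, pink or red is not meant.

How it is judged:
By the outcome, as a careful person would: the job done as asked, in the order asked, and still so for the second after the job is handed in, with the robot touching nothing.
It also fails if it takes over 45 s, if anything falls off the work surface, if the arm or the gripper's body presses on something with over 40 N, if the wrist force passes 120 N, or if a joint passes its speed limit or range.

## Robot

A 6-joint arm with a two-finger parallel gripper is mounted at the origin on a cart in front of the work surface, level with it; the furniture and walls round the work are solid. World frame = base frame: x ahead of the robot, y to its left, z up, the work surface at z = 0. Lengths are in mm, angles in rad, forces in N, time in s.
With the tool pointing down it reaches from about 250 to 800 mm from the base axis. Payload 8.5 kg.
Tool frame: the origin (TCP) lies between the finger pads; the fingertips stand 11 mm ahead of it and the grasp point (between the pads) lies 8 mm behind it (robot.tip_reach is the distance from the TCP to the fingertips, in mm); z points along the fingers, y is the direction in which the jaws open and shut (so a half turn about z gives the same grasp; the last joint's range is limited). The gripper opens to 85 mm and grips with 20 to 120 N. Pads are 22 mm wide; open, the fingers measure 114 mm over their backs; the gripper's body (76 mm by 85 mm) begins 54 mm behind the grasp point. The pads swing forward as they close: fully open they stand 13 mm farther back than shut.
Start: joints at [1.107, 0.238, -0.013, 1.319, 0, 1.571], TCP at [234.838, 469.501, 242.276] pointing down, gripper open.
Joint ranges: [-2.66, 2.66], [-1.03, 1.9], [-1.14, 1.46], [-1.82, 2.27], [-1.45, 1.34], [-3.14, 3.14]. Speed limits (rad/s): [2.22, 2.22, 2.79, 3.14, 3.14, 3.14].

## Interface

Orientations are given as [roll, pitch, yaw] about the fixed x, y, z axes, in that order (R = Rz(yaw) Ry(pitch) Rx(roll)).
In Python, from bench import robot gives the robot as it stands. The module is installed in compiled form; this text tells all that it offers.
- The arm moves only by the shell command python3 -m handwheel 'ROWS' [OPENING] [FORCE]. ROWS is JSON, a list of rows, each a list of 2 entries, a list of its own where there are three numbers: the shift along the tool's x, y, z in m, then the turn about the tool's z in rad. In form: [[[x, y, z], yaw], ...]. A call has 1 to 8 rows; each row is the pose to reach, as a shift and turn from the pose measured when the call began, along the tool's axes at that moment; what a row does not reach only later rows make up. A row lasts 1/10 s, in which the tool goes at most 50 mm and 8.59 degrees, less where a joint would pass 70% of its speed; a pose out of reach is approached as far as the arm can. A call with a gripper value outside its range is refused whole. OPENING is the finger opening in m, from 0 to 0.0854, set as the call begins (- or left out, the last holds). The fingers move at their own pace and stop on an object; FORCE is the grip in N (left out, the last holds). Time passes only in rows, so rows that repeat a pose let the fingers close. It gives the time, the measured TCP pose, the force and the opening at its end, in the units of the state.
- robot.get_obs(): the state, without advancing time (a new reading comes with each control period).
- robot.read_camera(name): name is "side" or "top"; returns a dict with "img" (400x640x3 uint8, blue, green, red), "intrinsics" (3x3 intrinsics, pixels), "R" (3x3) and "t" (3): a world point X has camera coordinates R X + t. Camera axes: x right, y down, z forward; pixel columns grow to the right and rows downward; lengths in mm; the calibration is good to about 2 mm. A picture is of the moment at which its call begins. There is no depth.
- robot.finish_job(): hands the job in, once; it reports no verdict.
Trained networks look in a picture, given as the dict that the camera call returned (one of the last four; its "shot" number tells which), for a name from the list of things; names that differ only in an ending like _2 or _b are one class to them, and where a whole thing is asked for, a point or a joint stands for the part that bears it (a point fixed in the world has none). Each returns a list of dicts, best first, with "score" (0 to 1); they miss things now and then, are a little off and sometimes report something else, mostly with a low value. They report only what shows in the picture. A call takes as long as a camera call. They do not tell look-alikes from the thing itself.
- robot.find_in(picture, query): "at" ([x, y, z] in mm, in the coordinates of the camera as it stood for that picture, good to about 4 mm: the middle of the surface that is visible of it).
- robot.tip_of(picture, query): "at" ([x, y, z] in mm, in the coordinates of the camera as it stood for that picture, good to about 4 mm: a listed point, or the origin of a listed thing).
The state is a dict: "clock": time; "q": joint angles; "dq": joint speeds; "joint_torque": joint torques, N m; "tool_pos": TCP position; "tcp_rot": TCP orientation; "wrist_force": force on the tool from outside, world axes, zero at the start; "moment": the same for the moment, N m; "gripper_width": finger opening in mm.
Only numpy, scipy, OpenCV 4.12 (cv2) and the standard library are available. Lean on these libraries where they do the work, as an engineer would, in place of code of your own. Each camera call takes 0.05 s, during which the arm holds its last target. There are 200 camera calls.

## Working session

There is one attempt and no reset: what is moved stays moved. The work goes in short steps, Python scripts to look and compute and a shell command to move; the robot and the scene stay as the last step left them, time stands still between calls to the robot, and variables do not carry over. Pictures are saved under pics/ and viewed, about 8 in all and at most 12, crops included, and the job is handed in when it is done.

```bash
mkdir -p pics; cat > h.py <<'E'
from bench import robot
import numpy as np, cv2
def w(p,a): return np.array(p['R']).T@(np.array(a)-np.array(p['t']))
def find(p,n,f='tip_of',k=2):
    for d in getattr(robot,f)(p,n)[:k]: print(n,f,round(d['score'],2),w(p,d['at']).round(1))
E
python3 - <<'E'
from h import *
o=robot.get_obs(); print(o['tool_pos'],o['tcp_rot'],o['clock'],o['gripper_width'])
for c in ('top','side'):
    p=robot.read_camera(c); cv2.imwrite(f'pics/{c}0.png',p['img']); print(c)
    for n in ['index_base','pointer','mark_green','mark_yellow','mark_blue','mark_red','turn_can','spare_can','seal_pad','date_stamp']: find(p,n)
E
```

```text
[234.69156694 469.17732015 241.68505189] [-3.14015034e+00 -3.02204521e-05  2.67774912e+00] 0.0 85.6068313189968
top
index_base tip_of 0.79 [457.3 271.1  -1.3]
pointer tip_of 0.68 [374.2 283.7  33.9]
mark_green tip_of 0.47 [415.9 342.2   7.5]
mark_yellow tip_of 0.57 [456.2 269.5  46. ]
mark_yellow tip_of 0.5 [385.5 231.2   8.5]
mark_blue tip_of 0.45 [424.2 188.6   7. ]
mark_red tip_of 0.48 [475.3 357.5   9.1]
mark_red tip_of 0.18 [378.5 284.9  34.8]
turn_can tip_of 0.89 [457.7 267.4  24.9]
turn_can tip_of 0.89 [648.9 -90.2  -2.2]
spare_can tip_of 0.97 [420.4 475.8  -0.8]
seal_pad tip_of 0.73 [475.3 355.5   5.7]
seal_pad tip_of 0.48 [328.2 456.6  -1.3]
date_stamp tip_of 0.54 [524.   60.1  -3.1]
date_stamp tip_of 0.53 [476.  356.8   8.7]
side
index_base tip_of 0.88 [456.4 271.5   1.8]
pointer tip_of 0.96 [376.6 288.5  37.8]
mark_green tip_of 0.55 [425.2 351.8  11. ]
mark_yellow tip_of 0.57 [383.4 231.1   9.2]
mark_yellow tip_of 0.18 [456.  271.2  52.1]
mark_blue tip_of 0.43 [424.7 192.5   6.8]
turn_can tip_of 0.76 [458.  275.   21.5]
turn_can tip_of 0.73 [784.9 274.3  -1.6]
spare_can tip_of 0.66 [421.3 480.9   0.6]
seal_pad tip_of 0.79 [333.6 454.2   0.8]
```

View pics/top0.png

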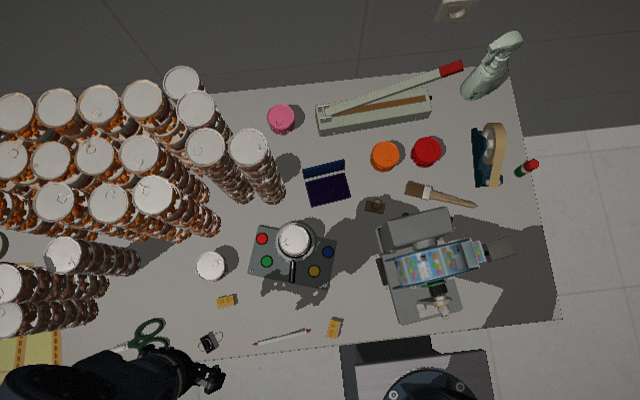

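View pics/side0.png

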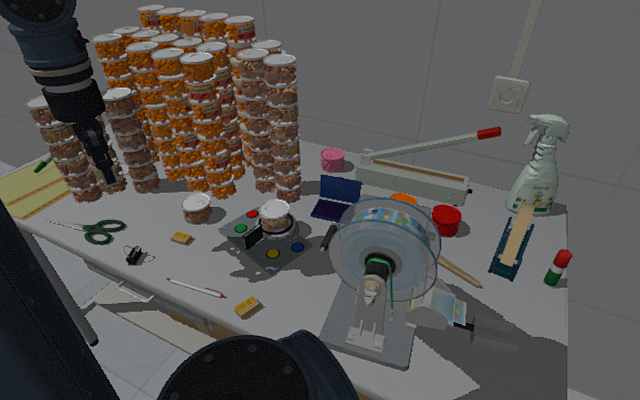

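Top view: green mark at px (266,261), red (262,239), yellow (314,271), blue (327,253), tab near (292,271). The tab must go clockwise (towards +y). Next I refine with colour centroids.

```bash
cat >> h.py <<'E'
def ray(p,uv,z):
    R=np.array(p['R']);t=np.array(p['t']);K=np.array(p['intrinsics'])
    c=-R.T@t; d=R.T@np.linalg.inv(K)@[uv[0],uv[1],1]
    return c+d*(z-c[2])/d[2]
def proj(p,X):
    x=np.array(p['intrinsics'])@(np.array(p['R'])@X+p['t']); return x[:2]/x[2]
HUE={'red':((0,8),(172,180)),'green':((50,85),),'yellow':((18,33),),'blue':((105,130),)}
def marks(p,guess):
    h=cv2.cvtColor(p['img'],cv2.COLOR_BGR2HSV); out={}
    for n,g in guess.items():
        u,v=proj(p,[*g,13]); m=np.zeros(h.shape[:2],np.uint8)
        for a,b in HUE[n]: m|=cv2.inRange(h,(a,110,40),(b,255,255))
        k=np.zeros_like(m); cv2.circle(k,(int(u),int(v)),12,255,-1); 
        M=cv2.moments(m&k,True)
        if M['m00']>15: out[n]=ray(p,(M['m10']/M['m00'],M['m01']/M['m00']),13)[:2]; print(n,M['m00'],out[n].round(1))
    return out
def crop(p,name,X,r=40,f=7):
    u,v=proj(p,X).astype(int); c=p['img'][v-r:v+r,u-r:u+r]
    cv2.imwrite(name,cv2.resize(c,None,fx=f,fy=f,interpolation=cv2.INTER_CUBIC)); print('crop origin',u-r,v-r)
G={'green':(418,346),'red':(476,357),'yellow':(384,231),'blue':(424,190)}
E
python3 - <<'E'
from h import *
from scipy.optimize import least_squares
for c in('top','side'):
    p=robot.read_camera(c); print(c,'cam at',(-np.array(p['R']).T@p['t']).round()); m=marks(p,G)
    off={'green':-45,'red':-85,'yellow':45,'blue':85}
    f=lambda s:np.concatenate([s[:2]+85*np.array([np.cos(s[2]+np.pi+np.radians(off[n])),np.sin(s[2]+np.pi+np.radians(off[n]))])-m[n] for n in m])
    r=least_squares(f,[457,270,-.2]); print(r.x, r.fun.round(1))
    crop(p,f'pics/{c}1.png',[430,270,20])
E
```

```text
top cam at [ 343.  211. 1091.]
green 89.0 [418.9 346.7]
red 94.0 [476.7 353.5]
yellow 87.0 [382.5 232.5]
blue 80.0 [424.9 192.9]
[ 4.57906879e+02  2.71065807e+02 -3.11322086e-01] [ 0.2 -0.   0.1  0.4 -0.2 -0.2 -0.  -0.2]
crop origin 256 212
side cam at [-101. -140.  622.]
green 66.0 [417.3 345.5]
red 61.0 [475.2 352.3]
yellow 87.0 [380.7 231. ]
blue 74.0 [422.9 191.7]
[ 4.56126976e+02  2.69719192e+02 -3.13025432e-01] [ 0.1 -0.1 -0.   0.3 -0.2  0.1  0.1 -0.3]
crop origin 229 191
```

View pics/top1.png

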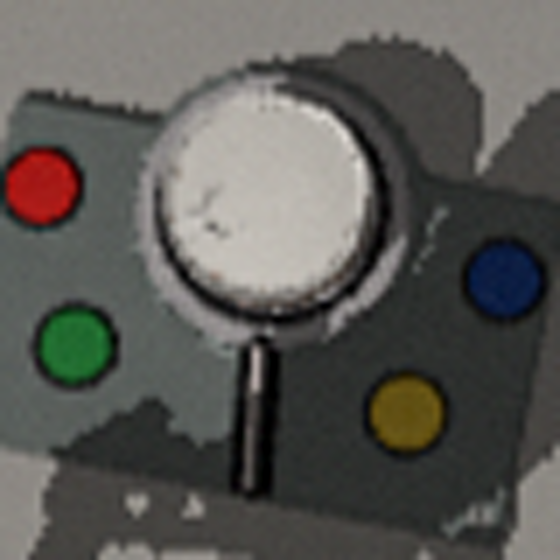

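Fit is good: axis (457,270.4), board yaw −0.312, green direction ≈117.1°, tab ≈172°. I close the fingers and move above the approach spot on the −y side of the tab.

```bash
python3 - <<'E'
from h import *
p=robot.read_camera('top')
a,b=ray(p,(293.4,262),56),ray(p,(291.7,281.5),56); d=b-a; print(a,b,np.degrees(np.arctan2(d[1],d[0])))
E
python3 -m handwheel '[[[-0.04,-0.027,0.02],-0.1],[[-0.08,-0.053,0.04],-0.2],[[-0.12,-0.08,0.06],-0.32],[[-0.16,-0.106,0.08],-0.32],[[-0.19,-0.126,0.1],-0.32],[[-0.217,-0.144,0.1],-0.32],[[-0.217,-0.144,0.1],-0.32],[[-0.217,-0.144,0.1],-0.32]]' 0 20
```

```text
[406.08767372 277.16442496  56.        ] [361.21082282 285.6178746   56.        ] 169.33220132806863
clock: 2.05
tool_pos: [364.9, 243.3, 142.4]
tcp_rot: [3.141, -0.0, 2.996]
wrist_force: [0.1, 0.4, 0.5]
gripper_width: 0.3
```

```bash
python3 -m handwheel '[[[0,0,0.035],0],[[0,0,0.07],0],[[0,0,0.09],0],[[0,0,0.103],0],[[0,0,0.103],0]]'
python3 -c "
from h import *
p=robot.read_camera('side'); crop(p,'pics/side2.png',[400,255,40],60,6)"
```

```text
clock: 2.55
tool_pos: [363.6, 243.9, 38.2]
tcp_rot: [-3.14, -0.002, 2.997]
wrist_force: [0.3, -0.1, 0.2]
gripper_width: -0.3
crop origin 206 175
```

View pics/side2.png

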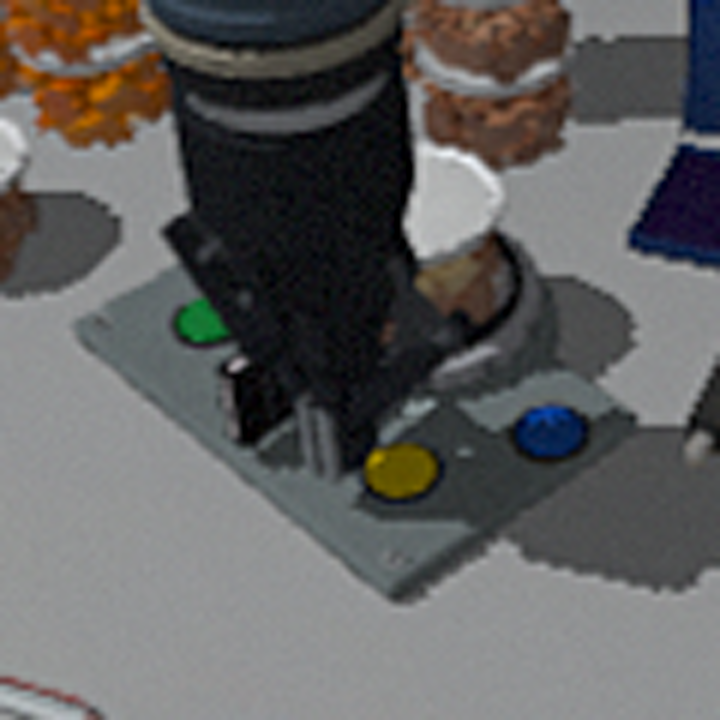

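Fingers stand right of the tab, clear of the can; tab at crop (250,400). I compute arc rows about the axis.

```bash
cat >> h.py <<'E'
A=np.array([457.,270.4])
def arc(phis,s,r=87):
    o=robot.get_obs(); y=o['tcp_rot'][2]; P=np.array(o['tool_pos'])[:2]; ex=np.array([np.cos(y),np.sin(y)]); ey=np.array([np.sin(y),-np.cos(y)])
    d=P-A; print('now yaw',np.degrees(y)%360,'radial',d@ex,'s',-d@ey, 'z',o['tool_pos'][2], 'F',np.round(o['wrist_force'],1))
    for f in phis:
        q=np.radians(f); T=A+r*np.array([np.cos(q),np.sin(q)])-s*np.array([np.sin(q),-np.cos(q)]); D=T-P
        print([[round(D@ex/1e3,4),round(D@ey/1e3,4),0],round((y-q+np.pi)%(2*np.pi)-np.pi,3)])
E
python3 -c "
from h import *
arc([171.7,166,161,156,151,146,141,136],24)"
```

```text
now yaw 171.7309370242421 radial 88.05961199413579 s 39.30724667298408 z 39.216514488642055 F [-0.5  0.5  0.5]
[[np.float64(-0.001), np.float64(0.0154), 0], np.float64(0.001)]
[[np.float64(0.0009), np.float64(0.0241), 0], np.float64(0.1)]
[[np.float64(0.0019), np.float64(0.0319), 0], np.float64(0.187)]
[[np.float64(0.0022), np.float64(0.0398), 0], np.float64(0.275)]
[[np.float64(0.0018), np.float64(0.0477), 0], np.float64(0.362)]
[[np.float64(0.0007), np.float64(0.0555), 0], np.float64(0.449)]
[[np.float64(-0.001), np.float64(0.0631), 0], np.float64(0.536)]
[[np.float64(-0.0034), np.float64(0.0706), 0], np.float64(0.624)]
```

```bash
python3 -m handwheel '[[[0,0.008,0],0],[[0,0.015,0],0],[[0.001,0.024,0],0.1],[[0.002,0.032,0],0.19],[[0.002,0.04,0],0.275],[[0.002,0.048,0],0.36],[[0.001,0.0555,0],0.45],[[-0.001,0.063,0],0.535]]'
python3 -c "
from h import *
arc([136,132,129],24)
p=robot.read_camera('side'); crop(p,'pics/side3.png',[400,290,40],55,6)
find(p,'pointer')
p=robot.read_camera('top'); find(p,'pointer')"
```

```text
clock: 3.4
tool_pos: [374.2, 307.5, 39.9]
tcp_rot: [-3.142, -0.001, 2.459]
wrist_force: [-2.5, -1.2, 0.7]
gripper_width: -0.1
now yaw 140.8994443279089 radial 87.63828907448985 s 23.453920127875335 z 39.90380940130568 F [-2.5 -1.2  0.7]
[[np.float64(0.0011), np.float64(0.007), 0], np.float64(0.086)]
[[np.float64(0.002), np.float64(0.0132), 0], np.float64(0.155)]
[[np.float64(0.0024), np.float64(0.0179), 0], np.float64(0.208)]
crop origin 199 175
pointer tip_of 0.97 [389.1 321.9  37.2]
pointer tip_of 0.5 [419.1 480.9  -1.9]
```

View pics/side3.png

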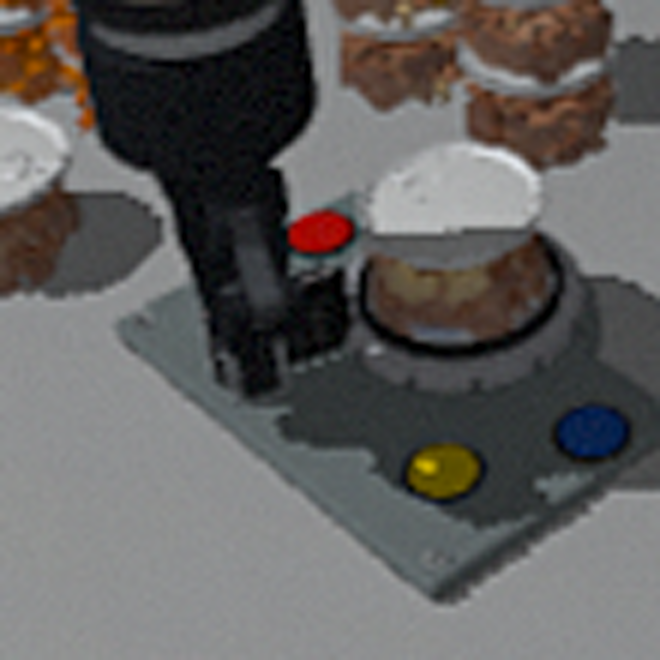

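Tab pushed to ≈143° (contact offset ≈20.5 mm = 6 + 14.5, as expected); can stands in the ring. Continue to about 123°, then look.

```bash
python3 -c "
from h import *
arc([138,134,130,126,123],20.5)"
```

```text
now yaw 141.25318520605555 radial 87.2807800800062 s 23.102951844648548 z 39.62609206335286 F [-0.1 -0.2  0.8]
[[np.float64(0.0007), np.float64(0.0076), 0], np.float64(0.057)]
[[np.float64(0.0016), np.float64(0.0138), 0], np.float64(0.127)]
[[np.float64(0.002), np.float64(0.02), 0], np.float64(0.196)]
[[np.float64(0.002), np.float64(0.0262), 0], np.float64(0.266)]
[[np.float64(0.0018), np.float64(0.0309), 0], np.float64(0.319)]
```

```bash
python3 -m handwheel '[[[0.001,0.007,0],0.06],[[0.0015,0.014,0],0.13],[[0.002,0.02,0],0.2],[[0.002,0.026,0],0.265],[[0.002,0.031,0],0.32],[[0.002,0.031,0],0.32]]'
python3 -c "
from h import *
arc([],20.5)"
python3 -m handwheel '[[[0.01,-0.03,0],0],[[0.03,-0.06,-0.01],0],[[0.06,-0.09,-0.03],0],[[0.08,-0.12,-0.06],0],[[0.08,-0.14,-0.08],0],[[0.08,-0.14,-0.08],0]]'
python3 -c "
from h import *
for c in('side','top'):
    p=robot.read_camera(c); print(c); crop(p,f'pics/{c}4.png',[420,300,40],40,7)
    find(p,'pointer'); find(p,'turn_can_mid')"
```

```text
clock: 4.2
tool_pos: [392.5, 332.7, 39.8]
tcp_rot: [3.141, -0.001, 2.146]
wrist_force: [-1.0, -0.2, 0.7]
gripper_width: 0.1
now yaw 122.98420506846182 radial 87.32568056600617 s 20.205110616355253 z 39.78050449654277 F [-1.  -0.2  0.7]
clock: 4.8
tool_pos: [230.2, 323.3, 122.1]
tcp_rot: [3.138, -0.002, 2.151]
wrist_force: [0.9, 0.4, -0.5]
gripper_width: -0.1
side
crop origin 215 184
pointer tip_of 0.58 [410.8 344.5  38.1]
turn_can_mid tip_of 0.89 [653.1 -86.9  24.6]
turn_can_mid tip_of 0.71 [651.   23.6  21. ]
top
crop origin 243 217
pointer tip_of 0.67 [410.4 341.1  35.9]
turn_can_mid tip_of 0.7 [647.7 -87.3  21.2]
turn_can_mid tip_of 0.68 [649.1  24.1  21.5]
```

View pics/side4.png

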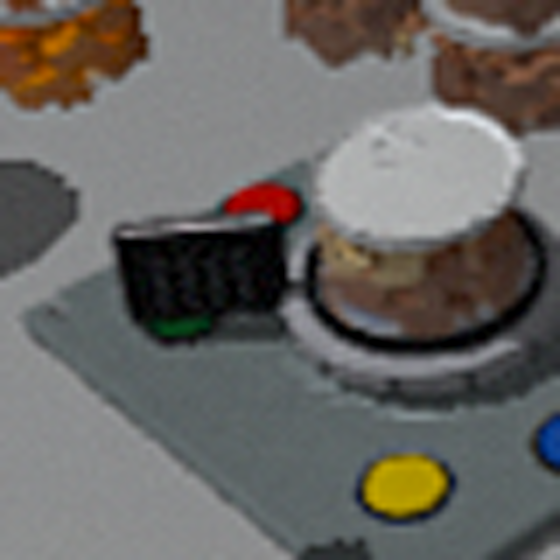

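View pics/top4.png

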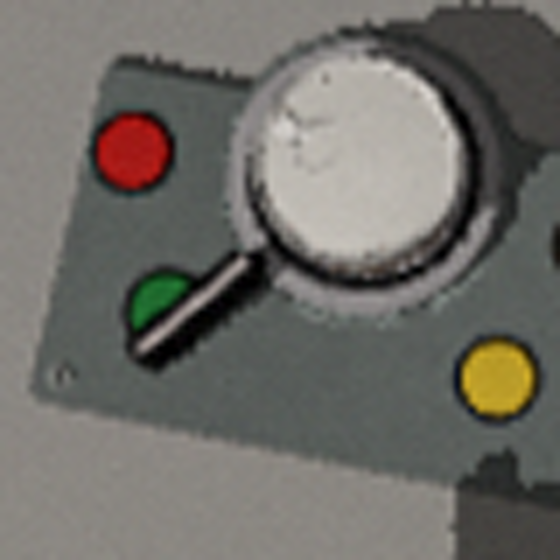

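Top crop: white line from crop px (137,350) to (245,257), green mark still half uncovered ahead of it, can in ring. I measure the angle by maximising brightness along the modelled line.

```bash
cat >> h.py <<'E'
def tabangle(p,ax,lo=105,hi=140):
    g=cv2.cvtColor(p['img'],cv2.COLOR_BGR2GRAY).astype(np.float32); best=[]
    for d in (0,None):
      res=[]
      for th in np.arange(lo,hi,.25):
        for o in ([0] if d==0 else np.arange(-5,5.1,.5)):
            q=np.radians(th); e=np.array([np.cos(q),np.sin(q)]); n=np.array([e[1],-e[0]])
            f=lambda off:np.mean([cv2.getRectSubPix(g,(1,1),tuple(map(float,proj(p,[*(np.array(ax)+r*e+(o+off)*n),56]))))[0,0] for r in range(60,98,3)])
            res.append((f(0)-.5*f(4.5)-.5*f(-4.5),th,o))
      res.sort(reverse=True); print('offset free' if d is None else 'through axis',[tuple(np.round(r,2)) for r in res[:3]], 'th at r85', res[0][1]-np.degrees(res[0][2]/85))
E
python3 -c "
from h import *
p=robot.read_camera('top'); tabangle(p,(457.9,271.07)); marks(p,G)
p=robot.read_camera('side'); tabangle(p,(456.13,269.72))
print(robot.get_obs()['tool_pos'])"
```

```text
through axis [(np.float64(111.87), np.float64(124.25), np.float64(0.0)), (np.float64(109.9), np.float64(124.5), np.float64(0.0)), (np.float64(109.25), np.float64(124.0), np.float64(0.0))] th at r85 124.25
offset free [(np.float64(111.94), np.float64(123.5), np.float64(-1.0)), (np.float64(111.87), np.float64(124.25), np.float64(0.0)), (np.float64(111.84), np.float64(124.0), np.float64(-0.5))] th at r85 124.17406799427155
green 41.0 [424.2 349.4]
red 93.0 [476.7 353.7]
yellow 101.0 [382.3 231.7]
blue 91.0 [424.8 192.9]
through axis [(np.float64(61.54), np.float64(123.0), np.float64(0.0)), (np.float64(60.55), np.float64(123.25), np.float64(0.0)), (np.float64(60.13), np.float64(122.75), np.float64(0.0))] th at r85 123.0
offset free [(np.float64(63.04), np.float64(125.25), np.float64(3.0)), (np.float64(62.85), np.float64(124.5), np.float64(2.0)), (np.float64(62.64), np.float64(125.0), np.float64(2.5))] th at r85 123.22779601718533
[231.83687572 323.20545475 118.99594182]
```

```bash
python3 -c "
from h import *
arc([123],45)"
```

```text
now yaw 122.95107322379951 radial 166.78225086708366 s 160.22025272948204 z 118.99594182119763 F [-0.1  0.4  0.7]
[[np.float64(-0.0798), np.float64(0.1151), 0], np.float64(-0.001)]
```

```bash
python3 -m handwheel '[[[-0.03,0.04,0],0],[[-0.055,0.08,0.02],0],[[-0.08,0.115,0.04],0],[[-0.08,0.115,0.06],0],[[-0.08,0.115,0.08],0],[[-0.08,0.115,0.08],0],[[-0.08,0.115,0.08],0]]'
python3 -c "
from h import *
arc([123,121,119.5,118,117,116.4],20.2)"
```

```text
clock: 5.9
tool_pos: [371.7, 318.3, 38.6]
tcp_rot: [-3.139, 0.0, 2.146]
wrist_force: [-0.9, -0.1, 0.4]
gripper_width: -0.2
now yaw 122.94178333181665 radial 86.59243066539399 s 45.557461292545014 z 38.63032830762116 F [-0.9 -0.1  0.4]
[[np.float64(0.0004), np.float64(0.0253), 0], np.float64(-0.001)]
[[np.float64(0.001), np.float64(0.0283), 0], np.float64(0.034)]
[[np.float64(0.0015), np.float64(0.0306), 0], np.float64(0.06)]
[[np.float64(0.0018), np.float64(0.0329), 0], np.float64(0.086)]
[[np.float64(0.002), np.float64(0.0345), 0], np.float64(0.104)]
[[np.float64(0.0021), np.float64(0.0354), 0], np.float64(0.114)]
```

```bash
python3 -m handwheel '[[[0,0.012,0],0],[[0,0.023,0],0],[[0.001,0.027,0],0.03],[[0.0015,0.0305,0],0.06],[[0.002,0.033,0],0.086],[[0.002,0.0345,0],0.104],[[0.002,0.0352,0],0.112],[[0.002,0.0352,0],0.112]]'
python3 -c "
from h import *
arc([],20.5)"
python3 -m handwheel '[[[0.01,-0.03,0],0],[[0.03,-0.06,-0.01],0],[[0.06,-0.09,-0.03],0],[[0.08,-0.12,-0.06],0],[[0.08,-0.14,-0.08],0],[[0.08,-0.14,-0.08],0],[[0.08,-0.14,-0.08],0]]'
python3 -c "
from h import *
p=robot.read_camera('side');tabangle(p,(456.13,269.72));find(p,'pointer')
p=robot.read_camera('top'); crop(p,f'pics/top5.png',[420,300,40],40,7); tabangle(p,(457.9,271.07)); find(p,'pointer')"
```

```text
clock: 6.7
tool_pos: [400.4, 339.4, 38.7]
tcp_rot: [-3.14, 0.0, 2.034]
wrist_force: [0.4, -0.0, -0.1]
gripper_width: 0.2
now yaw 116.53009940700338 radial 86.9883708312087 s 19.853702982648887 z 38.71866843270346 F [ 0.4 -0.  -0.1]
clock: 7.4
tool_pos: [239.9, 349.1, 119.4]
tcp_rot: [3.141, -0.0, 2.035]
wrist_force: [-0.7, -0.2, -0.8]
gripper_width: 0.1
through axis [(np.float64(68.74), np.float64(117.0), np.float64(0.0)), (np.float64(65.04), np.float64(117.25), np.float64(0.0)), (np.float64(63.3), np.float64(116.75), np.float64(0.0))] th at r85 117.0
offset free [(np.float64(69.33), np.float64(116.75), np.float64(-0.5)), (np.float64(68.74), np.float64(117.0), np.float64(0.0)), (np.float64(68.07), np.float64(116.0), np.float64(-1.5))] th at r85 117.08703399713578
pointer tip_of 0.81 [419.2 348.4  36.7]
crop origin 243 217
through axis [(np.float64(113.1), np.float64(117.5), np.float64(0.0)), (np.float64(113.01), np.float64(117.75), np.float64(0.0)), (np.float64(108.13), np.float64(118.0), np.float64(0.0))] th at r85 117.5
offset free [(np.float64(114.0), np.float64(117.25), np.float64(-0.5)), (np.float64(113.58), np.float64(117.0), np.float64(-1.0)), (np.float64(113.58), np.float64(118.0), np.float64(0.5))] th at r85 117.58703399713578
pointer tip_of 0.97 [422.5 347.6  38.3]
```

View pics/top5.png

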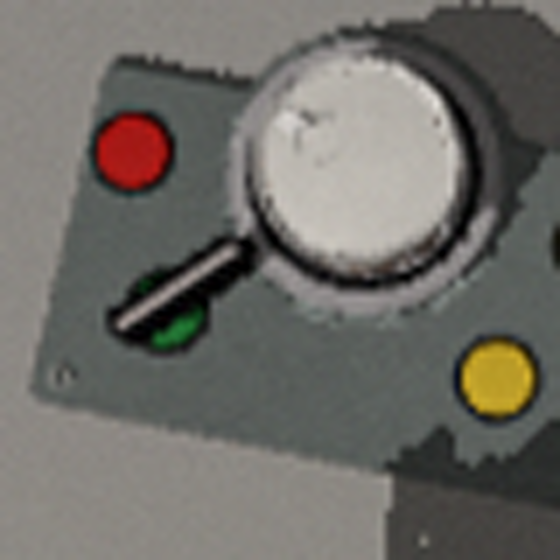

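Line at 117.0–117.5° versus 117.1° for the mark; the apparent offset in the crop is parallax of the raised tab. The can stands in its ring and the arm is clear.

```bash
python3 -c "
from h import *
p=robot.read_camera('top')
for n in('spare_can','seal_pad','date_stamp','turn_can'): find(p,n)
robot.finish_job()"
```

```text
spare_can tip_of 0.85 [419.7 476.5  -1.5]
seal_pad tip_of 0.44 [328.8 455.2  -1.8]
date_stamp tip_of 0.53 [525.4  61.   -1.8]
turn_can tip_of 0.86 [784.7 277.   -2.9]
turn_can tip_of 0.84 [459.6 269.1  26.3]
the job is handed in; nothing more can be done
```

I turned the tab clockwise onto the green mark with the outside of the closed fingers, in two passes, then moved the arm clear and handed the job in at about 7.5 s.

- **Tab angle:** the white line measured 117.5° in the top camera and 117.0° in the side camera, against about 117.1° for the green mark. The two cameras differ by half a degree, so the line is within about 0.6 mm of the mark's middle at its radius.
- **Parallax:** in the last top picture the line looks slightly off the mark's centre, because the tab stands about 43 mm above it.
- **Turntable can:** it stands upright in its ring, located at (459.6, 269.1) and 26 mm up. I saw no sign of the robot touching it.
- **Other things:** the spare can, seal pad and stamp were found within 2 mm of where they started.
- **Weak detections:** the networks missed the pointer in one top picture taken while pushing, and offered look-alike cans elsewhere on the table. The angles above do not depend on those.

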